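# Torque and re-check a shaker's clamp screw

### The arm

A 6-joint arm with a two-finger parallel gripper is mounted at the origin on the work surface. World frame = base frame: x ahead of the robot, y to its left, z up, the work surface at z = 0. Lengths are in mm, angles in rad, forces in N, time in s.
With the tool pointing down it reaches from about 325 to 1000 mm from the base axis. Payload 5.1 kg.
Tool frame: the origin (TCP) lies midway between the tips of the shut fingers; the grasp point (between the pads) lies 19 mm behind it (r.hold_point_z is the distance from the TCP to the grasp point, in mm); x points along the fingers, z is the direction in which the jaws open and shut, and the axes are right-handed (so a half turn about x gives the same grasp; the last joint's range is limited). The gripper opens to 85 mm and grips with 20 to 120 N. Pads are 22 mm wide; open, the fingers measure 114 mm over their backs; the gripper's body (76 mm by 85 mm) begins 54 mm behind the grasp point. The pads swing forward as they close: fully open they stand 13 mm farther back than shut.
Start: joints at [1.042, 0.124, 1.65, -0, 1.367, -0.083], TCP at [280.285, 586.451, 231.322] pointing down, gripper open.
Joint ranges: [-2.61, 2.61], [-1.02, 2.33], [0.03, 2.71], [-1.35, 4.49], [0.32, 2.68], [-2.91, 2.91]. Speed limits (rad/s): [2.57, 2.57, 3.14, 3.14, 3.14, 3.14].

### API

Orientations are given as a rotation vector (axis times angle).
In Python, from station import r gives the robot as it stands. The module is installed in compiled form; this text tells all that it offers.
- The arm moves only by the tool play_rows, never from a script. Its argument "series" is one flat list of numbers, 7 for each row, row after row: the shift along the tool's x, y, z in cm, then the turn, a rotation vector about the tool's x, y, z in degrees, then the closure, from 0 (fully open) to 1 (shut). In form: [dx, dy, dz, wx, wy, wz, gripper, dx, dy, dz, wx, wy, wz, gripper, ...]. A call has exactly 8 rows; each row shifts and turns the commanded pose from where the row before left it, along the tool's axes as they then stand; what a row does not reach is not made up. A row lasts 1/8 s, in which the tool goes at most 62.5 mm and 10.7 degrees, less where a joint would pass 70% of its speed; a pose out of reach is approached as far as the arm can. A call is refused whole if a number of a shift passes 6.25 or a number of a turn 10.7, either way. A call with a gripper value outside its range is refused whole. The fingers move at their own pace and stop on an object; the grip force is fixed at half the most. Time passes only in rows, so rows that do not move let the fingers close, or fill a call up. It gives the time, the measured TCP pose, the force and the opening at its end, in the units of the state.
- r.observe(): the state, without advancing time (a new reading comes with each control period).
- r.camera(name): name is "scene" or "top"; returns the picture (480x640x3 uint8, red, green, blue); there is no depth.
- r.get_calibration(name): a dict with "fx", "fy", "cx", "cy" (pixels), "rvec" (rotation vector, rad) and "tvec" (3), from world to camera coordinates, as OpenCV has them. Camera axes: x right, y down, z forward; pixel columns grow to the right and rows downward; lengths in mm; the calibration is good to about 2 mm. A picture is of the moment at which its call begins. get_calibration takes no time and is no camera call.
- r.hand_in(): hands the job in, once; it reports no verdict.
The state is a dict: "time": time; "qpos": joint angles; "joint_vel": joint speeds; "tau": joint torques, N m; "position": TCP position; "eef_rot": TCP orientation; "contact_force": force on the tool from outside, world axes, zero at the start; "wrist_torque": the same for the moment, N m; "grip_width": opening from 0.0 (shut) to 1.0 (fully open).
Only numpy, scipy, OpenCV 4.12 (cv2) and the standard library are available. Lean on these libraries where they do the work, as an engineer would, in place of code of your own. Each camera call takes 0.05 s, during which the arm holds its last target. There are 200 camera calls.

### The job

On the blue bench shaker, swing the red-handled clamp lever clockwise (seen from above) until its screw comes up solid, load it to about 1.6 N m (about 15 N sideways on the red handle, square to the lever) and keep that load on for a second, ease right off, then load it the same way for a second once more to check that it holds. The screw must not be forced past its seat (the steel collar under it must not turn), the lever stays fully home when you let go, and the jars and the beaker are left undisturbed.

Things in the scene. Friction and masses are not known exactly. Their poses are not given: they have to be found in the camera images.
- handle_mid (a point): Centre of the free part of the upright red grip at the end of the black clamp lever. The grip is a round post, 20 mm in diameter, 110 mm from the screw's axis; it is free from 27 mm below this point (top of the lever bar) to 23 mm above it (its top). x: outward along the lever, z: up. At its start the lever stands 30 to 60 degrees short of its hidden seat (clockwise from above).
- spindle_mid (a point): Point on the vertical screw axis about which the lever turns, in the brass spindle (20 mm in diameter) under the lever, 44.5 mm lower than handle_mid. z: up. The lever drags with 0.4 N m (4 N at the grip) and stays where left; at its seat it comes up solid and only flexes, this spindle twisting 0.02 rad per N m against the collar (2.2 mm at the grip): too little to judge by measured poses.
- collar_mark (a point): Yellow-marked rim of the steel collar (44 mm in diameter, 10 mm high) on which the screw seats, 22 mm from the screw's axis, at the collar's top face. Above 2.2 N m (20 N on the grip) the collar slips round, which spoils the clamp. z: up. The mark does not point to the seat; feel for that.
- shaker: Blue bench shaker, fixed, 300 x 300 mm, aluminium platform with its top 92 mm above the bench; origin under its centre. x points from its control panel to the purple vessel tray at its rear, z up. The screw's axis stands 30 mm from its centre towards the panel. The platform around the lever is free, but for a small black knob, 30 mm wide and 22 mm high, in its front left corner.
- jar_left_mid (a point): Centre of a glass jar, 48 mm in diameter, 85 mm tall, loose in the left end of the purple tray on the shaker. To be left alone.
- jar_right_mid (a point): Centre of the same kind of jar in the right end of the tray. To be left alone.
- beaker_mid (a point): Centre of a glass beaker, 68 mm in diameter, 85 mm tall, on the bench. To be left alone.

How it is judged:
By the outcome, as a careful person would: the job done as asked, in the order asked, and still so for the second after the job is handed in, with the robot touching nothing.
It also fails if it takes over 58 s, if anything falls off the work surface, if the arm or the gripper's body presses on something with over 40 N, if the wrist force passes 120 N, or if a joint passes its speed limit or range.

## Working session

There is one attempt and no reset: what is moved stays moved. The work goes in short steps, Python scripts to look and compute and a tool call to move; the robot and the scene stay as the last step left them, time stands still between calls to the robot, and variables do not carry over. Pictures are saved under pics/ and viewed, about 8 in all and at most 12, crops included, and the job is handed in when it is done.

Besides the shell and the picture viewer there is one more tool, called after "Emit:" by a JSON object that holds its "api" and its "payload". play_rows: Moves the arm, as the interface text tells. Its arguments: {"type":"object","properties":{"series":{"type":"array"}},"required":["series"]}

```bash
mkdir -p pics; python3 - <<'E'
from station import r
import cv2
for n in("scene","top"):
    cv2.imwrite(f"pics/{n}0.png",r.camera(n)[:,:,::-1]); print(n,r.get_calibration(n))
print(r.observe(), r.hold_point_z)
E
```

```text
scene {'fx': 603.2315850697767, 'fy': 603.2315850697767, 'cx': 317.93634029271595, 'cy': 233.00877689042, 'rvec': array([ 2.07845475,  1.5554251 , -0.52252801]), 'tvec': array([ -75.42348496, -407.37197512, 1686.67231526])}
top {'fx': 473.09472820266063, 'fy': 473.09472820266063, 'cx': 318.15631519419026, 'cy': 238.9648044870333, 'rvec': array([ 2.15987771, -2.16415856,  0.11940176]), 'tvec': array([ -65.64792523,  618.20146106, 1037.41103767])}
{'time': 0.1, 'qpos': array([ 1.04241793e+00,  1.24442624e-01,  1.65152676e+00, -3.18644994e-06,
        1.36748513e+00, -8.25784626e-02]), 'joint_vel': array([-0.00152564, -0.00093967, -0.00289355, -0.00054806,  0.00258671,
        0.00078704]), 'tau': array([ 3.19348123e-05, -4.24933183e+01, -3.66652608e+01, -9.54380562e-05,
        3.97248688e-03, -7.09683363e-06]), 'position': array([280.00679111, 585.99592073, 230.18047345]), 'eef_rot': array([-0.87578817,  1.38941091,  0.87437307]), 'contact_force': array([ 0.9930295 , -0.43743546,  0.09937203]), 'wrist_torque': array([-0.0154959 , -0.04607143,  0.01861389]), 'grip_width': 1.0002821952811944} 18.700000000000003
```

View pics/scene0.png

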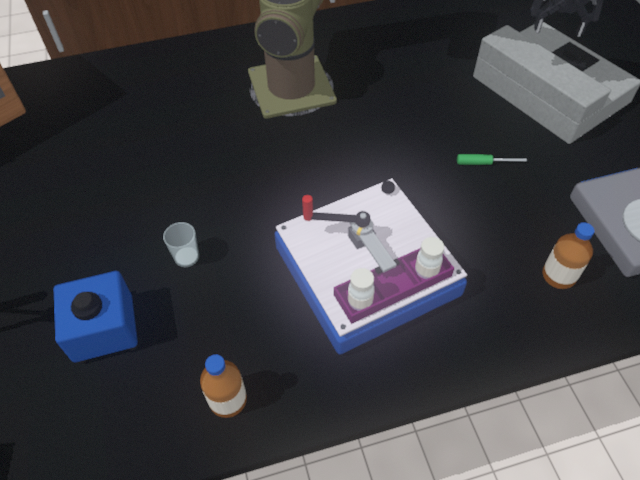

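View pics/top0.png

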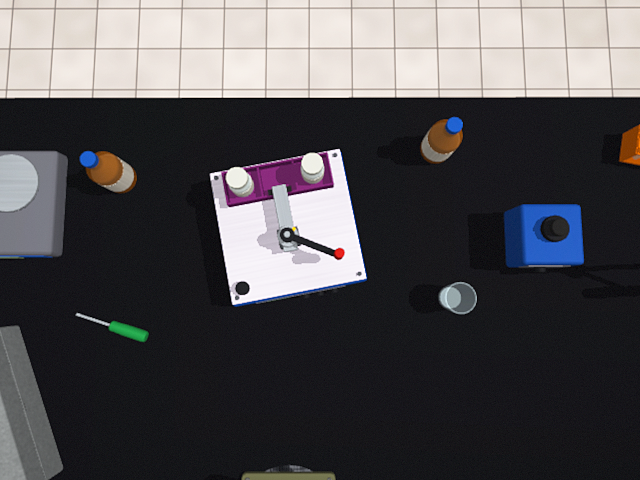

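```bash
cat > h.py <<'E'
import numpy as np, cv2
from station import r
from scipy.spatial.transform import Rotation as R
def ray(n,uv):
    c=r.get_calibration(n); M=R.from_rotvec(c['rvec']).as_matrix()
    d=M.T@np.array([(uv[0]-c['cx'])/c['fx'],(uv[1]-c['cy'])/c['fy'],1]); return -M.T@c['tvec'],d/np.linalg.norm(d)
def onz(n,uv,z):
    o,d=ray(n,uv); return o+d*(z-o[2])/d[2]
def tri(a,b):
    (o,d),(p,e)=ray("scene",a),ray("top",b)
    s=np.linalg.lstsq(np.c_[d,-e],p-o,rcond=None)[0]; A,B=o+s[0]*d,p+s[1]*e
    return (A+B)/2,np.linalg.norm(A-B)
def red(im):
    h=cv2.cvtColor(im,cv2.COLOR_RGB2HSV); m=((h[...,0]<5)|(h[...,0]>175))&(h[...,1]>180)&(h[...,2]>70)
    n,l,s,c=cv2.connectedComponentsWithStats(m.astype(np.uint8)); i=1+np.argmax(s[1:,4]); return s[i],c[i]
E
python3 - <<'E'
from h import *
for n in("scene","top"):
    im=cv2.imread(f"pics/{n}0.png")[:,:,::-1].copy(); print(n,red(im))
print("screws/corners on 92:",[onz("top",p,92).round(1) for p in((216,178),(335,155),(359,274),(237,298))])
for z in (92,130,150): print("hub",z,onz("top",(288,235),z).round(1))
print("hub tri",tri((363,219),(288,235)))
print("grip tri",tri((307.5,198),(339.5,253.5)))
a=cv2.imread("pics/scene0.png")[170:270,260:420]; b=cv2.imread("pics/top0.png")[200:300,230:390]
cv2.imwrite("pics/crop1.png",np.vstack([cv2.resize(a,(480,300),interpolation=2),cv2.resize(b,(480,300),interpolation=2)]))
E
```

```text
Traceback (most recent call last):
  File "h.py", line 15, in red
    n,l,s,c=cv2.connectedComponentsWithStats(m.astype(np.uint8)); i=1+np.argmax(s[1:,4]); return s[i],c[i]
                                                                      ~~~~~~~~~^^^^^^^^^
ValueError: attempt to get argmax of an empty sequence
```

```bash
sed -i 's/m=((h.*$/m=((h[...,0]<8)|(h[...,0]>170))\&(h[...,1]>150)\&(h[...,2]>60); m[:140]=0; m[340:]=0; m[:,:260]=0; m[:,420:]=0/' h.py
python3 - <<'E'
from h import *
im=cv2.imread("pics/scene0.png"); print(im[200:204,306:309])
for n in("scene","top"):
    im=cv2.imread(f"pics/{n}0.png")[:,:,::-1].copy(); print(n,red(im))
print("screws/corners on 92:",[onz("top",p,92).round(1) for p in((216,178),(335,155),(359,274),(237,298))])
for z in (92,130,150): print("hub",z,onz("top",(288,235),z).round(1))
print("hub tri",tri((363,219),(288,235)))
print("grip tri",tri((307.5,198),(339.5,253.5)))
a=cv2.imread("pics/scene0.png")[170:270,260:420]; b=cv2.imread("pics/top0.png")[200:300,230:390]
cv2.imwrite("pics/crop1.png",np.vstack([cv2.resize(a,(480,300),interpolation=2),cv2.resize(b,(480,300),interpolation=2)]))
E
```

```text
[[[ 81  78 200]
  [ 78  74 198]
  [ 81  76 198]]

 [[ 80  76 197]
  [ 79  76 196]
  [ 79  75 193]]

 [[ 75  71 179]
  [ 77  72 179]
  [ 75  71 172]]

 [[ 71  66 158]
  [ 75  68 154]
  [ 72  64 146]]]
scene (array([303, 195,   9,   8,  55], dtype=int32), array([306.65454545, 198.67272727]))
top (array([334, 248,  10,  11,  89], dtype=int32), array([338.43820225, 253.08988764]))
screws/corners on 92: [array([745.7, 155.2,  92. ]), array([ 796.5, -104.2,   92. ]), array([ 536.4, -153.7,   92. ]), array([486.2, 104.9,  92. ])]
hub 92 [620.3  -2.3  92. ]
hub 130 [615.7  -4.8 130. ]
hub 150 [613.2  -6.1 150. ]
hub tri (array([612.37460752,  -4.84821769, 161.6027952 ]), np.float64(4.2790680654214865))
grip tri (array([ 570.4710952 , -106.09322958,  214.54449728]), np.float64(2.5950834522439448))
```

View pics/crop1.png

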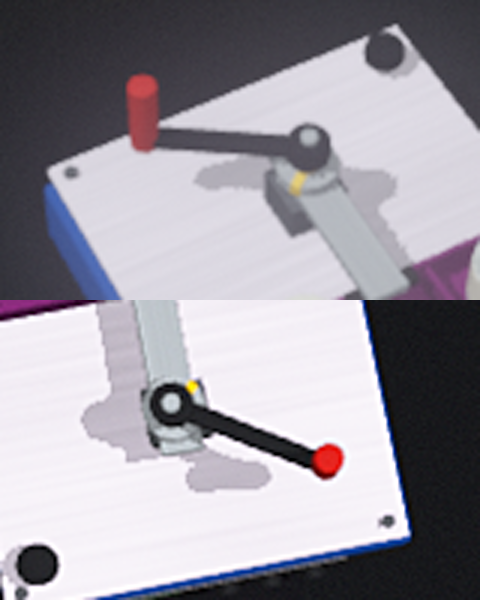

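```bash
cat >> h.py <<'E'
P=np.array([612.,-5.])
def st(): 
    s=r.observe(); return s,R.from_rotvec(s['eef_rot']).as_matrix()
def lever(th,back,rad=110):  # TCP xy for lever angle th (deg), back mm behind the grip
    t=np.deg2rad(th); u=np.array([np.cos(t),np.sin(t)]); k=np.array([np.sin(t),-np.cos(t)]); return P+rad*u-back*k,u,k
E
python3 - <<'E'
from h import *
s,M=st(); print(M.round(3))
g,u,k=lever(-112.3,45); print(g,u,k)
d=np.r_[g,255]-s['position']; print("shift tool cm",(M.T@d/10).round(2))
for sg in(1,-1):
    y=np.r_[sg*k,0];x=np.array([0,0,-1.]);T=np.c_[x,y,np.cross(x,y)]
    print(sg,np.rad2deg(R.from_matrix(M.T@T).as_rotvec()).round(1))
E
```

```text
[[-0.001 -0.902  0.431]
 [-0.002  0.431  0.902]
 [-1.     0.    -0.002]]
[ 611.89425978 -123.8485962 ] [-0.37945616 -0.92520972] [-0.92520972  0.37945616]
shift tool cm [ -2.4  -60.55 -49.74]
1 [-3.2 -0.1 -0. ]
-1 [176.8  -0.    0.2]
```

Emit:
{"api": "play_rows", "payload": {"series": [-2.4,-4.3,-3.55,0,0,0,1,0,-4.3,-3.55,0,0,0,1,0,-4.3,-3.55,0,0,0,1,0,-4.3,-3.55,0,0,0,1,0,-4.3,-3.55,0,0,0,1,0,-4.3,-3.55,0,0,0,1,0,-4.3,-3.55,0,0,0,1,0,-4.3,-3.55,0,0,0,1]}}

```text
time: 1.1
position: [468.4, 180.1, 254.9]
eef_rot: [-0.875, 1.388, 0.875]
contact_force: [2.1, 0.9, 0.2]
grip_width: -0.0
```

Emit:
{"api": "play_rows", "payload": {"series": [0,-4.3,-3.55,0,0,0,1,0,-4.3,-3.55,0,0,0,1,0,-4.3,-3.55,0,0,0,1,0,-4.3,-3.55,0,0,0,1,0,-4.3,-3.55,0,0,0,1,0,-4.3,-3.55,-3.2,0,0,1,0,0,0,0,0,0,1,0,0,0,0,0,0,1]}}

```text
time: 2.1
position: [608.8, -121.4, 254.6]
eef_rot: [-0.916, 1.37, 0.918]
contact_force: [-0.3, -0.1, 0.4]
grip_width: 0.001
```

```bash
python3 - <<'E'
from h import *
s,M=st(); print(s['time'],s['position'],s['contact_force'],s['grip_width'],s['qpos'])
g,u,k=lever(-112.3,45)
print("shift",(M.T@(np.r_[g,175]-s['position'])/10).round(2)); print(M.round(3))
a=r.camera("scene");b=r.camera("top")
cv2.imwrite("pics/p2.png",np.vstack([cv2.resize(a[120:270,220:460],(640,400)),b[200:300,230:390].repeat(2,0).repeat(2,1).copy() if 0 else cv2.resize(b[200:300,230:390],(640,400))[:200*1+0] if 0 else cv2.resize(b[180:305,230:430],(640,400))])[:800,:,::-1][::1])
E
```

```text
2.1 [ 608.76106779 -121.44982231  254.56443441] [-0.34384767 -0.10538574  0.43854317] 0.0012689901823356665 [-2.83521205e-01  4.78870803e-02  1.69207665e+00  3.40520739e-04
  1.40320506e+00 -1.46376971e+00]
shift [ 7.96 -0.39 -0.1 ]
[[-0.001 -0.925  0.381]
 [ 0.001  0.381  0.925]
 [-1.     0.002  0.   ]]
```

Emit:
{"api": "play_rows", "payload": {"series": [2.0,-0.4,-0.1,0,0,0,1,2.0,0,0,0,0,0,1,2.0,0,0,0,0,0,1,1.9,0,0,0,0,0,1,0,0.6,0,0,0,0,1,0,0.6,0,0,0,0,1,0,0.3,0,0,0,0,1,0,0,0,0,0,0,1]}}

```text
time: 3.2
position: [598.9, -118.3, 177.4]
eef_rot: [-0.918, 1.368, 0.916]
contact_force: [-0.4, -0.7, 1.3]
grip_width: -0.001
```

```bash
python3 - <<'E'
from h import *
s,M=st(); print(s['time'],s['position'],s['contact_force'])
g,u,k=lever(-112.3,21); print("to contact",(M.T@(np.r_[g,175]-s['position'])).round(1))
a=r.camera("scene");b=r.camera("top")
cv2.imwrite("pics/p3.png",np.hstack([cv2.resize(a[120:270,260:380],(400,500)),cv2.resize(b[180:305,280:380],(400,500))])[:,:,::-1])
E
```

```text
3.2 [ 598.88030657 -118.3280236   177.43574822] [-0.42177469 -0.74206725  1.30459614]
to contact [ 2.4  9.9 -0.2]
```

View pics/p3.png

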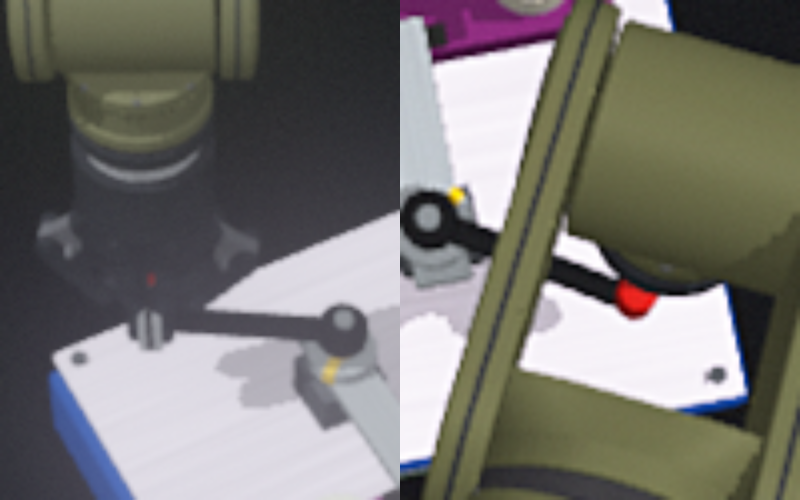

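Emit:
{"api": "play_rows", "payload": {"series": [0.2,0.15,0,0,0,0,1,0,0.15,0,0,0,0,1,0,0.15,0,0,0,0,1,0,0.15,0,0,0,0,1,0,0.15,0,0,0,0,1,0,0.15,0,0,0,0,1,0,0.1,0,0,0,0,1,0,0.1,0,0,0,0,1]}}

```text
time: 4.3
position: [589.1, -114.4, 174.8]
eef_rot: [-0.919, 1.368, 0.916]
contact_force: [3.6, -0.7, -0.7]
grip_width: -0.001
```

Emit:
{"api": "play_rows", "payload": {"series": [0,0.385,-0.067,2,0,0,1,0,0.385,-0.067,2,0,0,1,0,0.385,-0.067,2,0,0,1,0,0.385,-0.067,2,0,0,1,0,0.385,-0.067,2,0,0,1,0,0.385,-0.067,2,0,0,1,0,0.385,-0.067,2,0,0,1,0,0.385,-0.067,2,0,0,1]}}

```text
time: 5.3
position: [558.9, -103.5, 174.3]
eef_rot: [-0.702, 1.454, 0.702]
contact_force: [4.0, 0.7, -0.6]
grip_width: 0.002
```

```bash
cat >> h.py <<'E'
def rep():
    s,M=st(); f=M.T@s['contact_force']; q=M.T@np.r_[P-s['position'][:2],0]
    print("t %.2f"%s['time'],"F tool",f.round(1),"pivot in tool",q.round(1),"yaw ax",np.rad2deg(np.arctan2(-M[1,2],-M[0,2])).round(2),"z",s['position'][2].round(1))
E
python3 -c "from h import *; rep()"
```

```text
t 5.30 F tool [ 0.6 -2.7  3. ] pivot in tool [  0.   19.7 110.2] yaw ax -128.48 z 174.3
```

Emit:
{"api": "play_rows", "payload": {"series": [0,0.385,-0.067,2,0,0,1,0,0.385,-0.067,2,0,0,1,0,0.385,-0.067,2,0,0,1,0,0.385,-0.067,2,0,0,1,0,0.038,-0.007,0.2,0,0,1,0,0.038,-0.007,0.2,0,0,1,0,0.038,-0.007,0.2,0,0,1,0,0.038,-0.007,0.2,0,0,1]}}

```text
time: 6.3
position: [544.5, -94.7, 174.3]
eef_rot: [-0.585, 1.491, 0.585]
contact_force: [3.5, -1.7, -1.0]
grip_width: -0.003
```

```bash
python3 -c "from h import *; rep()"
```

```text
t 6.30 F tool [ 1.  -3.6  1.4] pivot in tool [ -0.   19.9 110.5] yaw ax -137.16 z 174.3
```

Emit:
{"api": "play_rows", "payload": {"series": [0,0.038,-0.007,0.2,0,0,1,0,0.038,-0.007,0.2,0,0,1,0,0.038,-0.007,0.2,0,0,1,0,0.038,-0.007,0.2,0,0,1,0,0.038,-0.007,0.2,0,0,1,0,0.038,-0.007,0.2,0,0,1,0,0.038,-0.007,0.2,0,0,1,0,0.038,-0.007,0.2,0,0,1]}}

```text
time: 7.3
position: [542.0, -92.8, 174.3]
eef_rot: [-0.563, 1.496, 0.563]
contact_force: [3.2, -1.0, -0.0]
grip_width: -0.001
```

Emit:
{"api": "play_rows", "payload": {"series": [0,0.038,-0.007,0.2,0,0,1,0,0.038,-0.007,0.2,0,0,1,0,0.038,-0.007,0.2,0,0,1,0,0.038,-0.007,0.2,0,0,1,0,0.038,-0.007,0.2,0,0,1,0,0.038,-0.007,0.2,0,0,1,0,0.038,-0.007,0.2,0,0,1,0,0.038,-0.007,0.2,0,0,1]}}

```text
time: 8.3
position: [539.6, -90.8, 174.3]
eef_rot: [-0.541, 1.502, 0.541]
contact_force: [3.0, -1.2, 0.0]
grip_width: 0.001
```

Emit:
{"api": "play_rows", "payload": {"series": [0,0.038,-0.007,0.2,0,0,1,0,0.038,-0.007,0.2,0,0,1,0,0.038,-0.007,0.2,0,0,1,0,0.038,-0.007,0.2,0,0,1,0,0.038,-0.007,0.2,0,0,1,0,0.038,-0.007,0.2,0,0,1,0,0.038,-0.007,0.2,0,0,1,0,0.038,-0.007,0.2,0,0,1]}}

```text
time: 9.3
position: [537.3, -88.8, 174.3]
eef_rot: [-0.52, 1.508, 0.52]
contact_force: [2.5, -0.7, -0.5]
grip_width: -0.005
```

Emit:
{"api": "play_rows", "payload": {"series": [0,0.038,-0.007,0.2,0,0,1,0,0.038,-0.007,0.2,0,0,1,0,0.038,-0.007,0.2,0,0,1,0,0.038,-0.007,0.2,0,0,1,0,0.038,-0.007,0.2,0,0,1,0,0.038,-0.007,0.2,0,0,1,0,0.038,-0.007,0.2,0,0,1,0,0.038,-0.007,0.2,0,0,1]}}

```text
time: 10.3
position: [535.0, -86.7, 174.3]
eef_rot: [-0.498, 1.513, 0.498]
contact_force: [3.3, -2.4, -0.5]
grip_width: -0.002
```

Emit:
{"api": "play_rows", "payload": {"series": [0,0.038,-0.007,0.2,0,0,1,0,0.038,-0.007,0.2,0,0,1,0,0.038,-0.007,0.2,0,0,1,0,0.038,-0.007,0.2,0,0,1,0,0.038,-0.007,0.2,0,0,1,0,0.038,-0.007,0.2,0,0,1,0,0.038,-0.007,0.2,0,0,1,0,0.038,-0.007,0.2,0,0,1]}}

```text
time: 11.3
position: [532.7, -84.6, 174.3]
eef_rot: [-0.476, 1.518, 0.476]
contact_force: [2.9, -2.0, -0.3]
grip_width: 0.001
```

Emit:
{"api": "play_rows", "payload": {"series": [0,0.038,-0.007,0.2,0,0,1,0,0.038,-0.007,0.2,0,0,1,0,0.038,-0.007,0.2,0,0,1,0,0.038,-0.007,0.2,0,0,1,0,0.038,-0.007,0.2,0,0,1,0,0.038,-0.007,0.2,0,0,1,0,0.038,-0.007,0.2,0,0,1,0,0.038,-0.007,0.2,0,0,1]}}

```text
time: 12.3
position: [530.6, -82.4, 174.3]
eef_rot: [-0.455, 1.523, 0.455]
contact_force: [2.2, -2.3, -0.9]
grip_width: 0.002
```

```bash
python3 -c "from h import *; rep()"
```

```text
t 12.30 F tool [ 0.9 -3.1  0.6] pivot in tool [ -0.   20.1 110.5] yaw ax -146.76 z 174.3
```

Emit:
{"api": "play_rows", "payload": {"series": [0,0.038,-0.007,0.2,0,0,1,0,0.038,-0.007,0.2,0,0,1,0,0.038,-0.007,0.2,0,0,1,0,0.038,-0.007,0.2,0,0,1,0,0.038,-0.007,0.2,0,0,1,0,0.038,-0.007,0.2,0,0,1,0,0.038,-0.007,0.2,0,0,1,0,0.038,-0.007,0.2,0,0,1]}}

```text
time: 13.3
position: [528.4, -80.1, 174.3]
eef_rot: [-0.433, 1.527, 0.433]
contact_force: [3.1, -2.1, -0.8]
grip_width: -0.003
```

Emit:
{"api": "play_rows", "payload": {"series": [0,0.038,-0.007,0.2,0,0,1,0,0.038,-0.007,0.2,0,0,1,0,0.038,-0.007,0.2,0,0,1,0,0.038,-0.007,0.2,0,0,1,0,0.038,-0.007,0.2,0,0,1,0,0.038,-0.007,0.2,0,0,1,0,0.038,-0.007,0.2,0,0,1,0,0.038,-0.007,0.2,0,0,1]}}

```text
time: 14.3
position: [526.4, -77.8, 174.3]
eef_rot: [-0.411, 1.531, 0.411]
contact_force: [3.4, -1.8, -0.2]
grip_width: -0.001
```

Emit:
{"api": "play_rows", "payload": {"series": [0,0.038,-0.007,0.2,0,0,1,0,0.038,-0.007,0.2,0,0,1,0,0.038,-0.007,0.2,0,0,1,0,0.038,-0.007,0.2,0,0,1,0,0.038,-0.007,0.2,0,0,1,0,0.038,-0.007,0.2,0,0,1,0,0.038,-0.007,0.2,0,0,1,0,0.038,-0.007,0.2,0,0,1]}}

```text
time: 15.3
position: [524.4, -75.4, 174.3]
eef_rot: [-0.389, 1.536, 0.389]
contact_force: [2.6, -2.1, -0.6]
grip_width: -0.0
```

Emit:
{"api": "play_rows", "payload": {"series": [0,0.038,-0.007,0.2,0,0,1,0,0.038,-0.007,0.2,0,0,1,0,0.038,-0.007,0.2,0,0,1,0,0.038,-0.007,0.2,0,0,1,0,0.038,-0.007,0.2,0,0,1,0,0.038,-0.007,0.2,0,0,1,0,0.038,-0.007,0.2,0,0,1,0,0.038,-0.007,0.2,0,0,1]}}

```text
time: 16.3
position: [522.5, -73.0, 174.3]
eef_rot: [-0.367, 1.539, 0.367]
contact_force: [3.6, -2.5, -0.5]
grip_width: -0.001
```

Emit:
{"api": "play_rows", "payload": {"series": [0,0.038,-0.007,0.2,0,0,1,0,0.038,-0.007,0.2,0,0,1,0,0.038,-0.007,0.2,0,0,1,0,0.038,-0.007,0.2,0,0,1,0,0.038,-0.007,0.2,0,0,1,0,0.038,-0.007,0.2,0,0,1,0,0.038,-0.007,0.2,0,0,1,0,0.038,-0.007,0.2,0,0,1]}}

```text
time: 17.3
position: [520.7, -70.5, 174.3]
eef_rot: [-0.346, 1.543, 0.346]
contact_force: [3.5, -2.6, -0.5]
grip_width: 0.002
```

Emit:
{"api": "play_rows", "payload": {"series": [0,0.038,-0.007,0.2,0,0,1,0,0.038,-0.007,0.2,0,0,1,0,0.038,-0.007,0.2,0,0,1,0,0.038,-0.007,0.2,0,0,1,0,0.038,-0.007,0.2,0,0,1,0,0.038,-0.007,0.2,0,0,1,0,0.038,-0.007,0.2,0,0,1,0,0.038,-0.007,0.2,0,0,1]}}

```text
time: 18.3
position: [518.9, -68.0, 174.3]
eef_rot: [-0.324, 1.547, 0.324]
contact_force: [2.8, -3.2, -0.5]
grip_width: -0.005
```

Emit:
{"api": "play_rows", "payload": {"series": [0,0.038,-0.007,0.2,0,0,1,0,0.038,-0.007,0.2,0,0,1,0,0.038,-0.007,0.2,0,0,1,0,0.038,-0.007,0.2,0,0,1,0,0.038,-0.007,0.2,0,0,1,0,0.038,-0.007,0.2,0,0,1,0,0.038,-0.007,0.2,0,0,1,0,0.038,-0.007,0.2,0,0,1]}}

```text
time: 19.3
position: [517.2, -65.4, 174.3]
eef_rot: [-0.302, 1.55, 0.302]
contact_force: [3.2, -2.6, -0.9]
grip_width: 0.001
```

```bash
python3 -c "from h import *; rep()"
```

```text
t 19.30 F tool [ 0.9 -3.6  2. ] pivot in tool [ -0.   20.4 110.6] yaw ax -157.95 z 174.3
```

Emit:
{"api": "play_rows", "payload": {"series": [0,0.038,-0.007,0.2,0,0,1,0,0.038,-0.007,0.2,0,0,1,0,0.038,-0.007,0.2,0,0,1,0,0.038,-0.007,0.2,0,0,1,0,0.038,-0.007,0.2,0,0,1,0,0.038,-0.007,0.2,0,0,1,0,0.038,-0.007,0.2,0,0,1,0,0.038,-0.007,0.2,0,0,1]}}

```text
time: 20.3
position: [515.6, -62.8, 174.3]
eef_rot: [-0.28, 1.553, 0.28]
contact_force: [2.3, -2.5, 1.0]
grip_width: 0.002
```

Emit:
{"api": "play_rows", "payload": {"series": [0,0.038,-0.007,0.2,0,0,1,0,0.038,-0.007,0.2,0,0,1,0,0.038,-0.007,0.2,0,0,1,0,0.038,-0.007,0.2,0,0,1,0,0.038,-0.007,0.2,0,0,1,0,0.038,-0.007,0.2,0,0,1,0,0.038,-0.007,0.2,0,0,1,0,0.038,-0.007,0.2,0,0,1]}}

```text
time: 21.3
position: [514.2, -60.4, 174.5]
eef_rot: [-0.259, 1.555, 0.257]
contact_force: [3.5, -5.6, 0.2]
grip_width: -0.0
```

Emit:
{"api": "play_rows", "payload": {"series": [0,0.038,-0.007,0.2,0,0,1,0,0.038,-0.007,0.2,0,0,1,0,0.038,-0.007,0.2,0,0,1,0,0,0,0,0,0,1,0,0,0,0,0,0,1,0,0,0,0,0,0,1,0,0,0,0,0,0,1,0,0,0,0,0,0,1]}}

```text
time: 22.3
position: [513.8, -59.8, 174.6]
eef_rot: [-0.251, 1.556, 0.249]
contact_force: [3.6, -5.9, 0.2]
grip_width: -0.002
```

```bash
python3 -c "from h import *; rep()"
```

```text
t 22.30 F tool [-0.2 -6.8  1.6] pivot in tool [  0.   21.3 110.4] yaw ax -161.75 z 174.6
```

Emit:
{"api": "play_rows", "payload": {"series": [0,0.05,0,0,0,0,1,0,0.05,0,0,0,0,1,0,0.05,0,0,0,0,1,0,0,0,0,0,0,1,0,0,0,0,0,0,1,0,0,0,0,0,0,1,0,0,0,0,0,0,1,0,0,0,0,0,0,1]}}

```text
time: 23.3
position: [513.5, -58.8, 174.7]
eef_rot: [-0.252, 1.555, 0.248]
contact_force: [4.2, -7.4, 0.0]
grip_width: 0.002
```

```bash
python3 -c "from h import *; rep()"
```

```text
t 23.30 F tool [ 0.  -8.3  1.7] pivot in tool [ -0.   20.3 110.4] yaw ax -161.75 z 174.7
```

Emit:
{"api": "play_rows", "payload": {"series": [0,0.05,0,0,0,0,1,0,0.05,0,0,0,0,1,0,0.05,0,0,0,0,1,0,0.05,0,0,0,0,1,0,0,0,0,0,0,1,0,0,0,0,0,0,1,0,0,0,0,0,0,1,0,0,0,0,0,0,1]}}

```text
time: 24.3
position: [513.1, -57.5, 174.9]
eef_rot: [-0.253, 1.555, 0.246]
contact_force: [3.0, -9.1, -0.6]
grip_width: -0.005
```

```bash
python3 -c "from h import *; rep()"
```

```text
t 24.30 F tool [ 0.7 -9.5  0. ] pivot in tool [ -0.   18.9 110.4] yaw ax -161.75 z 174.9
```

```bash
python3 - <<'E'
from h import *
s,M=st(); print(s['tau'],s['wrist_torque'],s['contact_force'],s['qpos'])
p=s['position']/1000;F=s['contact_force']; print("tau1 expected",-(p[0]*F[1]-p[1]*F[0]))
cv2.imwrite("pics/p4.png",np.hstack([cv2.resize(r.camera("scene")[150:280,280:410],(400,400)),cv2.resize(r.camera("top")[190:290,240:340],(400,400))])[:,:,::-1])
E
```

```text
[ 4.67470229e+00 -2.91173136e+01 -3.28457379e+01  2.16665067e+00
  1.50831107e+00 -1.35015155e-02] [-1.59264397 -0.57941711  0.00162874] [ 3.01525181 -9.05945114 -0.62845508] [-0.21377012 -0.13432188  2.00416559 -0.00371647  1.26895601 -0.53113398]
tau1 expected 4.474543164693394
```

View pics/p4.png

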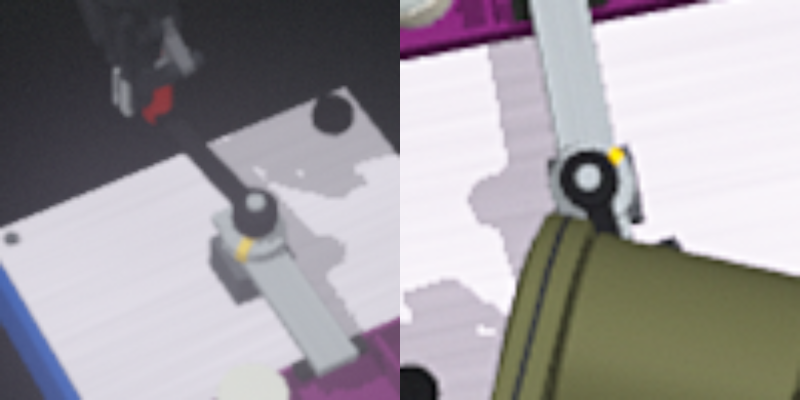

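Emit:
{"api": "play_rows", "payload": {"series": [0,0.05,0,0,0,0,1,0,0.05,0,0,0,0,1,0,0.05,0,0,0,0,1,0,0.05,0,0,0,0,1,0,0.05,0,0,0,0,1,0,0,0,0,0,0,1,0,0,0,0,0,0,1,0,0,0,0,0,0,1]}}

```text
time: 25.4
position: [512.5, -55.9, 175.0]
eef_rot: [-0.255, 1.555, 0.245]
contact_force: [4.5, -11.6, -0.5]
grip_width: 0.004
```

```bash
python3 -c "from h import *; rep(); print(st()[0]['tau'][0])"
```

```text
t 25.40 F tool [  0.6 -12.5   0.7] pivot in tool [ -0.   17.2 110.5] yaw ax -161.76 z 175.0
5.982917100191116
```

Emit:
{"api": "play_rows", "payload": {"series": [0,0.06,0,0,0,0,1,0,0.06,0,0,0,0,1,0,0.05,0,0,0,0,1,0,0.05,0,0,0,0,1,0,0,0,0,0,0,1,0,0,0,0,0,0,1,0,0,0,0,0,0,1,0,0,0,0,0,0,1]}}

```text
time: 26.4
position: [512.1, -54.6, 175.3]
eef_rot: [-0.256, 1.554, 0.244]
contact_force: [5.2, -14.1, -0.6]
grip_width: -0.001
```

```bash
python3 -c "from h import *; rep(); print(st()[0]['tau'][0])"
```

```text
t 26.40 F tool [  0.7 -15.    0.6] pivot in tool [ -0.   15.8 110.4] yaw ax -161.76 z 175.3
7.1180203557014465
```

Emit:
{"api": "play_rows", "payload": {"series": [0,0,0,0,0,0,1,0,0,0,0,0,0,1,0,0,0,0,0,0,1,0,0,0,0,0,0,1,0,0,0,0,0,0,1,0,0,0,0,0,0,1,0,0,0,0,0,0,1,0,0,0,0,0,0,1]}}

```text
time: 27.4
position: [512.1, -54.5, 175.3]
eef_rot: [-0.256, 1.554, 0.244]
contact_force: [4.8, -14.2, -0.5]
grip_width: -0.002
```

```bash
python3 -c "from h import *; rep(); print(st()[0]['tau'][0])"
```

```text
t 27.40 F tool [  0.6 -15.    0.1] pivot in tool [ -0.   15.8 110.4] yaw ax -161.76 z 175.3
7.116332799196243
```

Emit:
{"api": "play_rows", "payload": {"series": [0,-0.2,0,0,0,0,1,0,-0.3,0,0,0,0,1,0,-0.4,0,0,0,0,1,0,-0.4,0,0,0,0,1,0,-0.3,0,0,0,0,1,0,0,0,0,0,0,1,0,0,0,0,0,0,1,0,0,0,0,0,0,1]}}

```text
time: 28.4
position: [515.8, -66.3, 174.2]
eef_rot: [-0.25, 1.557, 0.25]
contact_force: [0.9, 0.1, 0.3]
grip_width: 0.002
```

```bash
python3 -c "from h import *; rep(); print(st()[0]['tau'][0])"
```

```text
t 28.40 F tool [-0.3 -0.2  0.9] pivot in tool [ -0.   28.  110.6] yaw ax -161.73 z 174.2
-0.008300759363919497
```

Emit:
{"api": "play_rows", "payload": {"series": [0,0.3,0,0,0,0,1,0,0.3,0,0,0,0,1,0,0.2,0,0,0,0,1,0,0.2,0,0,0,0,1,0,0.2,0,0,0,0,1,0,0.1,0,0,0,0,1,0,0.1,0,0,0,0,1,0,0,0,0,0,0,1]}}

```text
time: 29.4
position: [512.6, -56.4, 175.4]
eef_rot: [-0.256, 1.554, 0.244]
contact_force: [3.0, -12.7, -0.3]
grip_width: -0.002
```

```bash
python3 -c "from h import *; rep(); print(st()[0]['tau'][0])"
```

```text
t 29.40 F tool [  0.4 -13.   -1.2] pivot in tool [-1.000e-01  1.760e+01  1.105e+02] yaw ax -161.74 z 175.4
6.209361702203751
```

Consistent with the first loading (about 1 N/mm); the remaining 2 mm should bring back 15 N.

Emit:
{"api": "play_rows", "payload": {"series": [0,0.06,0,0,0,0,1,0,0.06,0,0,0,0,1,0,0.06,0,0,0,0,1,0,0,0,0,0,0,1,0,0,0,0,0,0,1,0,0,0,0,0,0,1,0,0,0,0,0,0,1,0,0,0,0,0,0,1]}}

```text
time: 30.4
position: [512.2, -55.2, 175.5]
eef_rot: [-0.257, 1.554, 0.243]
contact_force: [3.3, -13.7, 0.6]
grip_width: -0.002
```

```bash
python3 -c "from h import *; rep(); print(st()[0]['tau'][0])"
```

```text
t 30.40 F tool [ -0.5 -14.   -1.1] pivot in tool [-1.000e-01  1.640e+01  1.105e+02] yaw ax -161.75 z 175.5
7.0660400390625
```

Emit:
{"api": "play_rows", "payload": {"series": [0,0,0,0,0,0,1,0,0,0,0,0,0,1,0,0,0,0,0,0,1,0,0,0,0,0,0,1,0,0,0,0,0,0,1,0,0,0,0,0,0,1,0,0,0,0,0,0,1,0,0,0,0,0,0,1]}}

```text
time: 31.4
position: [512.2, -55.2, 175.5]
eef_rot: [-0.257, 1.554, 0.243]
contact_force: [2.3, -14.5, 0.1]
grip_width: 0.003
```

```bash
python3 -c "from h import *; rep(); print(st()[0]['tau'][0])"
```

```text
t 31.40 F tool [  0.  -14.5  -2.4] pivot in tool [-1.000e-01  1.640e+01  1.105e+02] yaw ax -161.75 z 175.5
7.066646218299866
```

Held at about 14.5–15 N. Now I ease off, back away and rise, then check.

Emit:
{"api": "play_rows", "payload": {"series": [0,-0.2,0,0,0,0,1,0,-0.3,0,0,0,0,1,0,-0.4,0,0,0,0,1,0,-0.6,0,0,0,0,1,0,-1.0,0,0,0,0,1,0,-1.5,0,0,0,0,1,0,-1.0,0,0,0,0,1,-2,0,0,0,0,0,1]}}

```text
time: 32.4
position: [525.6, -99.4, 193.0]
eef_rot: [-0.248, 1.56, 0.251]
contact_force: [-0.2, -0.2, 0.0]
grip_width: 0.001
```

Emit:
{"api": "play_rows", "payload": {"series": [-5,0,0,0,0,0,1,-5,0,0,0,0,0,1,0,-6,0,0,0,0,1,0,-6,0,0,0,0,1,0,-6,0,0,0,0,1,0,-4,0,0,0,0,1,0,0,0,0,0,0,1,0,0,0,0,0,0,1]}}

```text
time: 33.4
position: [595.6, -307.4, 295.3]
eef_rot: [-0.25, 1.556, 0.25]
contact_force: [-0.2, -0.3, 0.3]
grip_width: -0.002
```

```bash
python3 - <<'E'
from h import *
rep(); a=r.camera("scene");b=r.camera("top")
def yel(im):
    h=cv2.cvtColor(im,cv2.COLOR_RGB2HSV); m=(abs(h[...,0].astype(int)-26)<6)&(h[...,1]>120)&(h[...,2]>120); m[:200]=0;m[260:]=0;m[:,:270]=0;m[:,380:]=0
    y,x=np.nonzero(m); return x.mean(),y.mean(),len(x)
for n,i in(("scene",a),("top",b)):
    print(n,"yellow before",yel(cv2.imread(f"pics/{n}0.png")[:,:,::-1].copy()),"now",yel(i),"red",red(i))
    d=cv2.absdiff(i,cv2.imread(f"pics/{n}0.png")[:,:,::-1].copy())
g=onz("top",red(b)[1],214);v=g[:2]-P;print("grip",g,np.linalg.norm(v),np.rad2deg(np.arctan2(v[1],v[0])))
cv2.imwrite("pics/p5.png",np.hstack([cv2.resize(a[140:340,150:470],(400,250)),cv2.resize(b[140:320,200:488],(400,250))])[:,:,::-1])
E
```

```text
t 33.40 F tool [-0.3 -0.2 -0.3] pivot in tool [1.000e-01 2.820e+02 1.104e+02] yaw ax -161.73 z 295.3
scene yellow before (np.float64(nan), np.float64(nan), 0) now (np.float64(nan), np.float64(nan), 0) red (array([325, 165,   9,  23, 137], dtype=int32), array([329.57664234, 173.77372263]))
top yellow before (np.float64(293.5), np.float64(228.33333333333334), 12) now (np.float64(293.5), np.float64(228.33333333333334), 12) red (array([301, 281,   9,  10,  76], dtype=int32), array([305.02631579, 285.77631579]))
grip [509.95437172 -42.68009589 214.        ] 108.78005275347944 -159.7334575755268<stdin>:5: RuntimeWarning: Mean of empty slice.
  ret = ret.dtype.type(ret / rcount)
```

View pics/p5.png

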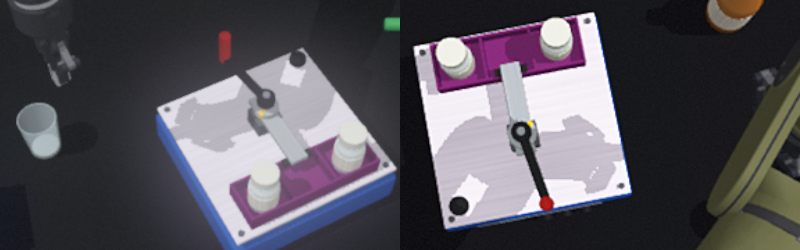

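```bash
python3 -c "from station import r; print(r.hand_in())"
```

```text
the job is handed in; nothing more can be done
None
```

The job is done and handed in at about 33.5 s of the 58 s allowed; `hand_in` gives no verdict.

- **Swing:** I pushed the red grip clockwise with the shut fingers. The lever came up solid roughly 48° from its start, where the force rose above its steady 3–4 N drag.
- **First load:** about 15.0 N square to the lever, held for about 1.5 s. I then eased off to a reading of zero, with the fingers clear of the grip.
- **Second load:** about 14–14.5 N by the force reading, and about 15 N by the base joint's torque, held for about 1.5 s. The lever took it up at almost the same position as before.
- **Last checks:**
  - The collar's yellow mark is at the same pixel in the top view as at the start (in the scene view my colour mask did not find it).
  - In the last picture the lever is in its seated position, the jars and beaker look undisturbed, and the arm is clear with a contact force of about zero.

Two readings disagreed with what I expected:

- **Stiffness:** the force rose about 1 N per mm of commanded push, softer than spindle twist alone would give. I put this down to give in the arm and fingers, and the joint torque agreed with the force reading.
- **Lever angle:** the final camera reading of -159.7° differs by about 2° from the tool's heading of -161.7°. That is about what I expect from the camera, and I relied on the second load rather than the image to show the lever was home.

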